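# Square an artefact box up in the photo fence

### The arm

A 6-joint arm with a two-finger parallel gripper is mounted at the origin on the work surface. World frame = base frame: x ahead of the robot, y to its left, z up, the work surface at z = 0. Lengths are in m, angles in rad, forces in N, time in s.
With the tool pointing down it reaches from about 0.25 to 0.775 m from the base axis. Payload 4 kg.
Tool frame: the origin (TCP) lies at the centre of the arm's flange, where the gripper is bolted on; the fingertips stand 173 mm ahead of it and the grasp point (between the pads) lies 155 mm ahead of it; z points along the fingers, y is the line along which they close (so a half turn about z gives the same grasp; the last joint's range is limited). The gripper opens to 85 mm and grips with 20 to 120 N. Pads are 22 mm wide; open, the fingers measure 114 mm over their backs; the gripper's body (76 mm by 85 mm) begins 54 mm behind the grasp point. The pads swing forward as they close: fully open they stand 13 mm farther back than shut.
Start: joints at [1.204, 0.087, 1.371, -0, 1.684, -0.103], TCP at [0.143, 0.531, 0.405] pointing down, gripper open.
Joint ranges: [-3.1, 3.1], [-0.76, 2.03], [0.27, 2.55], [-1.08, 4.22], [0.17, 2.65], [-2.57, 2.57]. Speed limits (rad/s): [2.79, 2.79, 3.14, 3.14, 3.14, 3.14].

### API

Orientations are given as a unit quaternion [w, x, y, z].
In Python, from cell import ctrl, eoat, kinematics, monitor, eyes, job gives the robot as it stands. The module is installed in compiled form; this text tells all that it offers. Calls block until the motion is done:
- ctrl.goto(position, orientation): joint-space move of the TCP to a pose.
- ctrl.move_linear(position, rotation=None, vel=0.15): straight line of the TCP; rotation=None keeps the orientation; vel is the mean speed in m/s.
- ctrl.movej(angles): joint-space move.
- eoat.ungrasp() and eoat.close(): open the fingers fully, or close them until they stop; the grip force is fixed at half the most.
- ctrl.wait(seconds).
- kinematics.ik(position, orientation): joint angles nearest the present ones, or None.
- monitor.get_state(): the state.
- eyes.grab_frame(name): name is "scene" or "side" or "wrist"; returns the picture (480x640x3 uint8, red, green, blue); there is no depth.
- eyes.camera_info(name): a dict with "fovy" (degrees; the focal length in pixels is half the picture's height over the tangent of half this angle, whatever the lens; pixels are square), "cx", "cy" (the principal point, pixels), "R" (3x3) and "t" (3): a world point X has camera coordinates R X + t. Camera axes: x right, y down, z forward; pixel columns grow to the right and rows downward; lengths in m; the calibration is good to about 2 mm. A picture is of the moment at which its call begins: read the wrist's pose just before it. camera_info takes no time and is no camera call; for the wrist camera it gives the pose at the moment of the call.
A pose or a line that the arm cannot do raises ctrl.PlanningError and nothing moves.
- job.finish_job(): hands the job in; it is judged then, once.
The state is a dict: "clock": time; "joint_positions": joint angles; "joint_velocities": joint speeds; "joint_efforts": joint torques, N m; "eef_pos": TCP position; "tool_rot": TCP orientation; "ft_force": force on the tool from outside, world axes, zero at the start; "moment": the same for the moment, N m; "opening": opening from 0.0 (shut) to 1.0 (fully open); "grasp_force": force on a finger pad.
Only numpy, scipy, OpenCV 4.12 (cv2) and the standard library are available. Lean on these libraries where they do the work, as an engineer would, in place of code of your own. Each camera call takes 0.05 s, during which the arm holds its last target. There are 200 camera calls.

### The job

The open box with the L-shaped bronze in it is to be photographed: gently push it along the table into the corner of the low metal fence, so that its long side lies flush against the fence's long rail and its end flush against the short rail. Only slide it: do not lift or tip the box, do not touch the bronze inside, and leave the jar, the brush and the loupe alone. Finish with the hand clear of everything.

Things in the scene. Friction and masses are not known exactly. Their poses are not given: they have to be found in the camera images.
- fence: L-shaped aluminium fence fixed to the table, 22 mm high, bars 14 mm thick. Origin: inner corner, at table level; z up. Long rail: 220 mm from the corner along -x, inner face y = 0. Short rail: 150 mm along -y, inner face x = 0. The pocket (-x, -y side, marked by a flat grey patch) opens roughly towards the robot.
- box: Open pale green box with white insert, 130 (x) x 100 (y) x 36 mm high, walls 4 mm, about 0.4 kg, loose. Origin: centre of underside; z up. Starts with its centre 30 to 70 mm short of its seated place (fence x -0.065, y -0.050) along both rails, turned up to 0.3 rad from the fence's axes; +y side faces the long rail, +x end the short one. Slides at a push under 10 N; push low, at mid-face.
- bronze: L-shaped dull green-brown bronze fitting, 74 x 54 x 16 mm, 0.16 kg, loose in the box's recess with 2 mm of play all round; its top is 10 mm below the box's rim. Origin: centre of the underside of its outline. Not to be touched.
- jar: Bystander: small amber glass jar with cap, 48 mm across, 62 mm high, loose, standing outside the fence beyond the short rail. Origin: centre of its underside.
- brush: Bystander: flat brush with wooden handle, 200 x 42 x 20 mm, loose, lying outside the fence beyond the long rail, roughly parallel to it. Origin: its middle, at table level; its x runs along the handle to the bristles.
- loupe: Bystander: black loupe, 42 mm across, 40 mm high, loose, standing past the free end of the long rail, outside the pocket. Origin: centre of its underside.
There are look-alikes about, which are no part of the job. There is more than one size of the box; the one meant has the size given above.

How it is judged:
By the outcome, as a careful person would: the job done as asked, in the order asked, and still so for the second after the job is handed in, with the robot touching nothing.
It also fails if it takes over 38 s, if anything falls off the work surface, if the arm or the gripper's body presses on something with over 40 N, if the wrist force passes 120 N, or if a joint passes its speed limit or range.

## Working session

There is one attempt and no reset: what is moved stays moved. The work goes in short steps, each a Python script; the robot and the scene stay as the last script left them, time stands still between calls to the robot, and variables do not carry over. Pictures are saved under pics/ and viewed, at most 10 in all, crops included, and the job is handed in when it is done.

```bash
mkdir -p pics
python3 - <<'E'
from cell import ctrl, eoat, kinematics, monitor, eyes, job
import cv2,numpy as np
for n in ["scene","side"]:
    cv2.imwrite(f"pics/{n}0.png",eyes.grab_frame(n)[:,:,::-1])
    c=eyes.camera_info(n);R=np.array(c["R"]);print(n,c["fovy"],c["cx"],c["cy"],-R.T@np.array(c["t"]),R[2])
s=monitor.get_state();print(s["clock"],s["tool_rot"],s["opening"])
E
```

```text
scene 55.933040318394504 312.8022304467547 234.01150859881523 [1.0144861  0.3694712  0.65531953] [-0.4684584  -0.40207966 -0.78668842]
side 49.57987004113222 320.2840959325058 238.81781757688304 [ 0.03661818 -0.50399072  0.5700435 ] [ 0.60417455  0.59069297 -0.53484102]
0.1 [-2.27263888e-04  1.31500706e-01  9.91315557e-01 -9.89880876e-04] 0.9980295980435474
```

View pics/scene0.png

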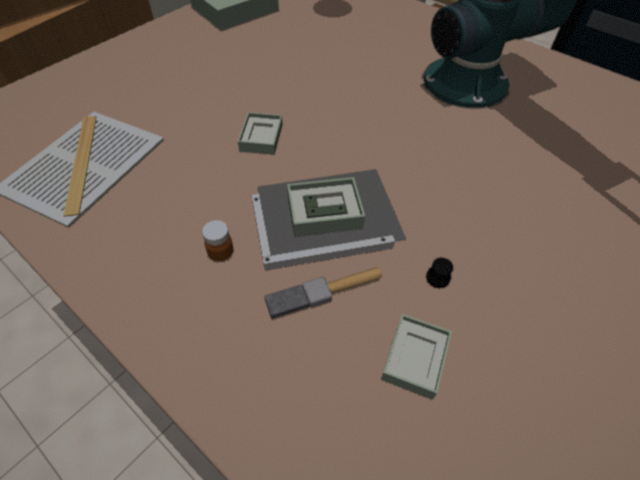

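View pics/side0.png

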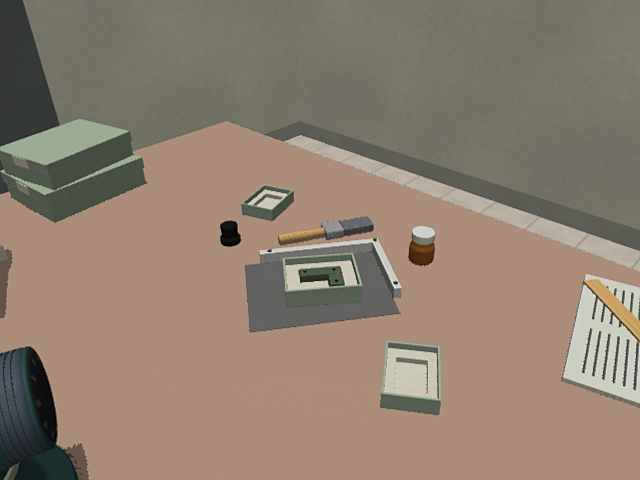

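Scene picture: the box with the bronze is at about (325,207) on the grey patch. The fence corner is at (265,258), the long rail runs to (392,242) and the short rail to (257,195). Candidates for the box: the empty box at (261,133), the empty box at (417,355), and the green boxes at (235,5). Only (325,207) holds a bronze and lies in the pocket, so I choose that one. The side view agrees: box (320,280), fence corner (376,240). Next I'll move above it for a close look.

```bash
cat > h.py <<'E'
from cell import ctrl, eoat, kinematics, monitor, eyes, job
import cv2,numpy as np
def ray(n,px,z,c=None):
    c=c or eyes.camera_info(n);R=np.array(c["R"]);t=np.array(c["t"]);f=240/np.tan(np.radians(c["fovy"])/2)
    px=np.atleast_2d(px).astype(float)
    d=np.c_[(px[:,0]-c["cx"])/f,(px[:,1]-c["cy"])/f,np.ones(len(px))]@R
    o=-R.T@t
    return (o+d*((z-o[2])/d[:,2])[:,None])[:,:2]
E
python3 - <<'E'
from h import *
np.set_printoptions(precision=4,suppress=True)
print("scene fence corner,long end,short end",ray("scene",[(266,260),(390,240),(256,197)],.022))
print("side",ray("side",[(376,240),(262,251),(397,284)],.022))
print("box",ray("scene",(325,205),.036),ray("side",(322,273),.036))
print("jar,loupe",ray("scene",[(217,228)],.062),ray("scene",[(443,264)],.04))
c=eyes.camera_info("wrist");R=np.array(c["R"]);print("wrist cam",-R.T@np.array(c["t"]),R[2],c["fovy"],monitor.get_state()["eef_pos"])
E
```

```text
scene fence corner,long end,short end [[ 0.7324  0.0229]
 [ 0.5575  0.1569]
 [ 0.6412 -0.0941]]
side [[ 0.7256  0.0172]
 [ 0.5498  0.154 ]
 [ 0.6389 -0.0979]]
box [[0.5799 0.0253]] [[0.5615 0.0068]]
jar,loupe [[ 0.758  -0.0633]] [[0.5537 0.2574]]
wrist cam [0.0807 0.5486 0.3726] [ 0.2515 -0.0708 -0.9653] 63.74018099070327 [0.1434 0.5309 0.4036]
```

```bash
cat >> h.py <<'E'
from scipy.spatial.transform import Rotation as Ro
def quat(yx):  # tool x at world angle yx, z down
    x=np.array([np.cos(yx),np.sin(yx),0]);z=np.array([0,0,-1.])
    q=Ro.from_matrix(np.c_[x,np.cross(z,x),z]).as_quat()
    return np.r_[q[3],q[:3]]
E
python3 - <<'E'
from h import *
import pickle
ey=np.pi/2-.655
for a in (ey,ey-np.pi,ey-np.pi/2,ey+np.pi/2):
    print(a,kinematics.ik([.53,.0,.3],quat(a)))
ctrl.goto([.57,0.0,.40],quat(ey))
c=eyes.camera_info("wrist");im=eyes.grab_frame("wrist")
pickle.dump(c,open("w1.pkl","wb"));cv2.imwrite("pics/w1.png",im[:,:,::-1]);print(monitor.get_state()["clock"])
E
```

```text
0.9157963267948965 [-1.06996490e-01  8.74747417e-02  1.58001818e+00 -4.44089210e-16
  1.47409974e+00  5.48003510e-01]
-2.225796326794897 None
-0.655 [-1.06996490e-01  8.74747417e-02  1.58001818e+00 -4.44089210e-16
  1.47409974e+00  2.11879984e+00]
2.486592653589793 [-1.06996490e-01  8.74747417e-02  1.58001818e+00 -4.44089210e-16
  1.47409974e+00 -1.02279282e+00]
2.5667
```

View pics/w1.png

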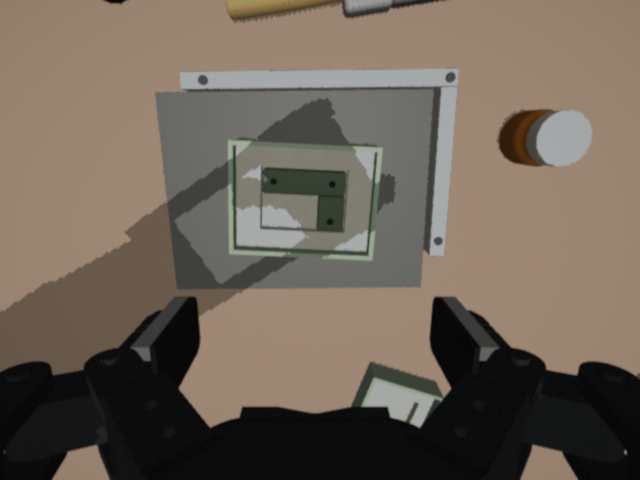

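Close view: the box's rim corners are at (229,140), (382,146), (374,261) and (229,254), with the L bronze inside, so the choice is confirmed. The fence bolts are at (203,80), (450,77) and (438,240). The jar is at (557,138), outside the short rail, and the brush is above the long rail.

Run:
```python
from h import *
import pickle
np.set_printoptions(precision=4,suppress=True)
c=pickle.load(open("w1.pkl","rb"))
B=ray("wrist",[(203,80),(450,77),(438,240)],.022,c)
O=ray("wrist",[(181,73),(458,69),(443,254)],.022,c)
X=ray("wrist",[(228,140),(382,146),(374,261),(229,254)],.036,c)
print(B,O,X)
for P in (B,O):
    e=P[1]-P[0];print("yaw long",np.arctan2(e[1],e[0]),"len",np.hypot(*e)); e=P[1]-P[2];print("yaw short",np.arctan2(-e[0],e[1]),np.hypot(*e))
yaw=np.arctan2(*(B[1]-B[0])[::-1]);ex=np.array([np.cos(yaw),np.sin(yaw)]);ey=np.array([-ex[1],ex[0]])
C1=B[1]-.007*(ex+ey);C2=O[1]-.014*(ex+ey);print("corner",C1,C2)
C=(C1+C2)/2
Q=(X-C)@np.c_[ex,ey];print("box in fence",Q,Q.mean(0));
r=Q[1]-Q[0]+Q[2]-Q[3];print("rel yaw",np.arctan2(r[1],r[0]),np.hypot(*r)/2)
b=Q[0]-Q[3]+Q[1]-Q[2];print(np.arctan2(-b[0],b[1]),np.hypot(*b)/2)
# scene picture cross-check
print("scene corner",ray("scene",(266,257),.022))
for p in ((-.065,-.17),(-.23,-.05)):
    print((C+p[0]*ex+p[1]*ey))
```

```text
[[ 0.5634  0.145 ]
 [ 0.7292  0.0212]
 [ 0.6447 -0.0923]] [[ 0.5525  0.1602]
 [ 0.7378  0.0225]
 [ 0.641  -0.1067]] [[ 0.5507  0.0936]
 [ 0.6502  0.0114]
 [ 0.5864 -0.0678]
 [ 0.4862  0.0173]]
yaw long -0.6413018080014363 len 0.2068649589577738
yaw short -0.6401050633116415 0.14151094861401922
yaw long -0.6392146555520678 len 0.23090906717936976
yaw short -0.6431467677296452 0.1613881372976711
corner [0.7194 0.0198] [0.7182 0.0196]
box in fence [[-0.1789 -0.0413]
 [-0.05   -0.0477]
 [-0.0537 -0.1493]
 [-0.185  -0.1411]] [-0.1169 -0.0949]
rel yaw -0.05586769743198444 0.13026855627609563
-0.04893496091054566 0.10080775990652531
scene corner [[0.728  0.0185]]
[ 0.565  -0.0776]
[0.5046 0.1172]
```

The fence and box poses agree well: the box is at fence (-0.117,-0.095), rel. yaw -0.05, and its size comes out at 130x101. First push: both open fingers on the long face, towards the long rail.

```bash
cat >> h.py <<'E'
yaw=-0.641;C=np.array([.7188,.0197])
ex=np.array([np.cos(yaw),np.sin(yaw)]);ey=np.array([-ex[1],ex[0]])
def P(x,y,z): return np.r_[C+x*ex+y*ey,z]
def push(p0,d,z,maxd,fstop,step=.002,vel=.03,slow=None):
    """p0 fence xy, d fence unit dir; steps until force against the push > fstop"""
    d=np.array(d,float);w=d[0]*ex+d[1]*ey
    f0=np.array(monitor.get_state()["ft_force"])[:2];s=0;log=[];st=step
    while s<maxd:
        if slow and s>=slow: st=.0007
        s+=st;q=np.array(p0)+s*d
        ctrl.move_linear(P(q[0],q[1],z),vel=vel)
        f=-(np.array(monitor.get_state()["ft_force"])[:2]-f0)@w;log.append((round(float(s)*1e3,1),round(float(f),1)))
        if f>fstop: break
    print(log[::3][-25:],log[-1],"clock",monitor.get_state()["clock"]);return np.array(p0)+s*d
E
python3 - <<'E'
from h import *
print(ray("scene",[(240,150),(275,152),(282,117),(250,113)],.0)-C@np.eye(2)*1 @np.eye(2))
q=quat(yaw+np.pi/2)
ctrl.goto(P(-.117,-.182,.25),q)
ctrl.move_linear(P(-.117,-.182,.172),vel=.1)
print(push([-.117,-.182],[0,1],.172,.077,12,slow=.062))
print(monitor.get_state()["ft_force"])
E
```

```text
[[-0.16441627 -0.25410464]
 [-0.20970025 -0.19317667]
 [-0.3066995  -0.26446057]
 [-0.26811029 -0.33049616]]
[(2.0, 1.1), (8.0, 1.1), (14.0, 0.1), (20.0, 0.9), (26.0, 3.5), (32.0, 4.9), (38.0, 6.6), (44.0, 5.9), (50.0, 5.8), (56.0, 6.4), (62.0, 5.6), (64.1, 6.3), (66.2, 6.9), (68.3, 6.6), (70.4, 6.5), (72.5, 9.2)] (73.9, 14.1) clock 16.2167
[-0.117  -0.1081]
[ -8.36422139 -10.53532262   6.61709535]
```

Run:
```python
from h import *
ctrl.move_linear(P(-.117,-.125,.172),vel=.1)
ctrl.move_linear(P(-.117,-.125,.26),vel=.2)
eoat.close()
print("clock",monitor.get_state()["clock"],monitor.get_state()["opening"])
ctrl.move_linear(P(-.218,-.05,.26),vel=.25)
ctrl.move_linear(P(-.218,-.05,.187),vel=.15)
print("clock",monitor.get_state()["clock"])
f0=np.array(monitor.get_state()["ft_force"])
ctrl.move_linear(P(-.155,-.05,.187),vel=.03)
print("clock",monitor.get_state()["clock"],(np.array(monitor.get_state()["ft_force"])-f0)[:2]@ex)
e=push([-.155,-.05],[1,0],.187,.022,12,step=.001)
print(e,monitor.get_state()["ft_force"])
cv2.imwrite("pics/s2.png",cv2.resize(eyes.grab_frame("scene")[170:280,240:400,::-1],None,fx=5,fy=5))
```

```text
clock 17.8917 0.0008856340702826755
clock 19.175
clock 21.425 -7.17606691438104
[(1.0, 1.1), (4.0, 0.5), (7.0, -0.1), (10.0, 0.6), (13.0, 1.1), (16.0, 8.5)] (18.0, 12.2) clock 25.925
[-0.137 -0.05 ] [-16.07597027  10.06391631  12.60536882]
```

View pics/s2.png

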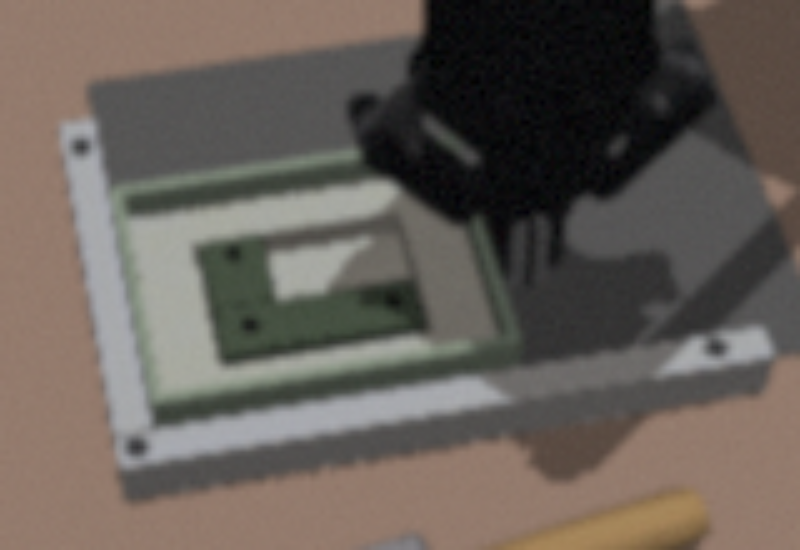

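The box looks seated, with its rim along both rails (crop corner about (150,420)). I'll back off, rise and check from above.

Run:
```python
from h import *
import pickle
ctrl.move_linear(P(-.165,-.05,.187),vel=.1)
ctrl.move_linear(P(-.165,-.05,.27),vel=.25)
ctrl.move_linear(P(-.09,-.14,.33),vel=.25)
c=eyes.camera_info("wrist");im=eyes.grab_frame("wrist")
pickle.dump(c,open("w2.pkl","wb"));cv2.imwrite("pics/w2.png",im[:,:,::-1]);print(monitor.get_state()["clock"])
```

```text
27.6167
```

View pics/w2.png

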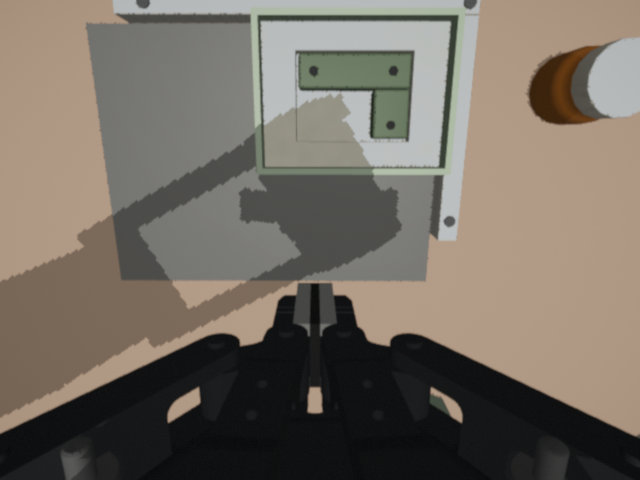

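From above, the rim corners are at (251,10), (464,9), (450,174) and (258,174), and the bolts at (143,3), (470,3) and (449,221). The bronze is still in its recess. I'll measure the gap to each rail.

Run:
```python
from h import *
import pickle
np.set_printoptions(precision=4,suppress=True)
c=pickle.load(open("w2.pkl","rb"));im=cv2.imread("pics/w2.png")
B=ray("wrist",[(143,3),(470,3),(449,221)],.022,c);M=np.c_[ex,ey]
print((B-C)@M)
h=cv2.cvtColor(im,cv2.COLOR_BGR2HSV);m=cv2.inRange(h,(35,25,100),(85,130,255));m[:, :240]=0;m[190:]=0
k=max(cv2.findContours(m,0,2)[0],key=cv2.contourArea)
a=cv2.approxPolyDP(cv2.convexHull(k),6,True)[:,0];print(a.tolist())
Q=(ray("wrist",a,.036,c)-C)@M;print(Q)
Q=(ray("wrist",[(251,10),(464,9),(450,174),(258,174)],.036,c)-C)@M;print(Q,Q.mean(0))
```

```text
[[-0.1996  0.0068]
 [ 0.0075  0.0067]
 [ 0.0072 -0.1345]]
[[465, 7], [449, 173], [257, 173], [252, 8]]
[[-0.0002  0.0005]
 [-0.0008 -0.0985]
 [-0.1293 -0.0986]
 [-0.1285  0.    ]]
[[-0.1292 -0.0011]
 [-0.0007 -0.0006]
 [-0.0001 -0.0992]
 [-0.1287 -0.0993]] [-0.0647 -0.05  ]
```

The box is flush to both rails within measurement error, at (-0.065,-0.050) with yaw 0, and the hand is clear of everything.

```bash
python3 -c "
from cell import job
print(job.finish_job())"
```

```text
the job is handed in; nothing more can be done
None
```

The box is seated in the fence corner, flush against both rails to within about 1 mm. It was only slid, the bronze was not touched, the hand was clear of everything at the end, and the job was handed in at about 28 s.

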